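# Restart the alarm controller behind its touch-latch cover

### The arm

A 6-joint arm with a two-finger parallel gripper is mounted at the origin on the work surface. World frame = base frame: x ahead of the robot, y to its left, z up, the work surface at z = 0. Lengths are in m, angles in rad, forces in N, time in s.
With the tool pointing down it reaches from about 0.35 to 1 m from the base axis. Payload 7.1 kg.
Tool frame: the origin (TCP) lies between the finger pads; the fingertips stand 22 mm ahead of it and the grasp point (between the pads) lies 3 mm ahead of it (ctrl.tips_ahead is the distance from the TCP to the fingertips, in m); z points along the fingers, y is the line along which they close (so a half turn about z gives the same grasp; the last joint's range is limited). The gripper opens to 85 mm and grips with 20 to 120 N. Pads are 22 mm wide; open, the fingers measure 114 mm over their backs; the gripper's body (76 mm by 85 mm) begins 54 mm behind the grasp point. The pads swing forward as they close: fully open they stand 13 mm farther back than shut.
Start: joints at [1.106, 0.423, 1.63, -0, 1.089, -0.019], TCP at [0.269, 0.564, 0.253] pointing down, gripper open.
Joint ranges: [-3, 3], [-0.9, 2.11], [0.09, 2.58], [-1.31, 4.45], [0.11, 2.69], [-2.54, 2.54]. Speed limits (rad/s): [2.39, 2.39, 3.01, 3.14, 3.14, 3.14].

### API

Orientations are given as a 3x3 rotation matrix whose columns are the frame's x, y, z axes.
In Python, from workcell import ctrl gives the robot as it stands. The module is installed in compiled form; this text tells all that it offers.
- The arm moves only by the tool step_arm, never from a script. Its arguments are lists of equal length, an entry for each row: "delta_pos": the shift along the world's x, y, z in cm, a list of three; "angular": the turn, a rotation vector about the world's x, y, z in degrees, a list of three; "jaw": the closure in counts, from 0 (fully open) to 255 (shut). In form: {"delta_pos": [[dx, dy, dz], ...], "angular": [[ax, ay, az], ...], "jaw": [jaw, ...]}. A call has 1 to 5 rows; each row shifts and turns the commanded pose from where the row before left it; what a row does not reach is not made up. A row lasts 1/8 s, in which the tool goes at most 62.5 mm and 10.7 degrees, less where a joint would pass 70% of its speed; a pose out of reach is approached as far as the arm can. A call is refused whole if a number of a shift passes 6.25 or a number of a turn 10.7, either way. A call with a gripper value outside its range is refused whole. The fingers move at their own pace and stop on an object; "squeeze" is the grip in N (left out, the last holds). Time passes only in rows, so rows that do not move let the fingers close. It gives the time, the measured TCP pose, the force, the opening and the grip force at its end, in the units of the state.
- ctrl.state(): the state, without advancing time (a new reading comes with each control period).
- ctrl.snapshot(name): name is "side" or "top"; returns a dict with "image" (480x640x3 uint8, blue, green, red), "mtx" (3x3 intrinsics, pixels), "rvec" (rotation vector, rad) and "tvec" (3), from world to camera coordinates, as OpenCV has them. Camera axes: x right, y down, z forward; pixel columns grow to the right and rows downward; lengths in m; the calibration is good to about 2 mm. A picture is of the moment at which its call begins. There is no depth.
- ctrl.close_job(): hands the job in; it is judged then, once.
Trained networks look in the newest picture that a camera, given by its name, has taken for a name from the list of things; names that differ only in an ending like _2 or _b are one class to them, and where a whole thing is asked for, a point or a joint stands for the part that bears it (a point fixed in the world has none). Each returns a list of dicts, best first, with "p" (0 to 1); they miss things now and then, are a little off and sometimes report something else, mostly with a low value. They report only what shows in the picture. A call takes as long as a camera call.
- ctrl.search_frame(camera, query): "centre" ([row, column] in pixels, amid what is visible of it).
- ctrl.trace(camera, query): "mask" (480x640 bool, what is visible of it) and "centre" ([row, column] in pixels, amid what is visible of it).
- ctrl.mark_of(camera, query): "centre" ([row, column] in pixels: a listed point, or the origin of a listed thing).
The state is a dict: "t": time; "q": joint angles; "qvel": joint speeds; "effort": joint torques, N m; "position": TCP position; "tcp_rot": TCP orientation; "contact_force": force on the tool from outside, world axes, zero at the start; "moment": the same for the moment, N m; "opening": finger opening in m; "gripper_force": force on a finger pad.
Only numpy, scipy, OpenCV 4.12 (cv2) and the standard library are available. Lean on these libraries where they do the work, as an engineer would, in place of code of your own. Each camera call takes 0.05 s, during which the arm holds its last target. There are 200 camera calls.

### The job

The alarm controller on the shelf needs a restart. Using the fingertips only, press the blue mark on its white push-to-open cover until the catch lets go, take the finger away so that the cover springs ajar by itself, push the cover back until it stands upright and stays there on its own, then press the red restart button inside fully down and let it come back up. Do not pick up or shift any of the loose things lying around the controller.

Things in the scene. Friction and masses are not known exactly. Their poses are not given: they have to be found in the camera images.
- controller: fixed grey box, 160 (x) x 220 (y) mm, walls 60 mm high and 4 mm thick; origin at the centre of its underside, on the work surface; its front faces its own -x (roughly towards the robot). A white cover 150 (x) x 220 (y) x 5 mm lies 5 mm above the walls, top at z = 70 mm. Inside, a green deck 26 mm above the work surface; a terminal strip 10 mm above the deck at x = +50 mm.
- cover (a joint): angle of the white cover, rad: 0 shut and level, -0.03 pressed fully in (4 to 5 mm at the front edge), 1.57 upright, stop at 1.9. Pressed 3 mm or more at the blue mark (3 to 6 N) its catch lets go; when the finger is then taken away it springs up to about 1.0 (0.8 to 1.2). From there it is balanced with a stiff hinge: under 2 N at its front edge moves it, and it stays where it is left.
- cover_mark (a point): centre of the blue disc, 24 mm across, on the outside of the cover, 24 mm from its front edge, midway across: the place to press. When shut it lies at (-56, 0, 70) mm in the controller's frame. Moves with the cover.
- cover_edge (a point): middle of the cover's front edge, on the outside face, 152 mm from the hinge line. The cover is 5 mm thick below this point when shut. Moves with the cover.
- cover_hinge (a point): middle of the hinge line, which runs along the controller's y axis: at (72, 0, 70) mm in the controller's frame.
- restart (a joint): travel of the red restart button, m: 0 up, 0.006 fully down; a spring returns it. It takes about 5 N to push it fully down.
- restart_top (a point): centre of the top of the red round button, 28 mm across, on a black round housing 44 mm across, inside the box under the cover: at (-28, 45, 44) mm in the controller's frame, 16 mm below the top of the walls; it is pressed straight down. Moves with the button.
- screwdriver: loose screwdriver, red handle, 190 mm long, lying near the controller; origin at its underside, x along it. Leave alone.
- tester: loose blue handheld tester, 75 x 150 x 32 mm, origin at the centre of its underside. Leave alone.
- jar: loose small jar with an orange cap, 56 mm across, 70 mm high, origin under its centre. Leave alone.
- brick: loose black power adaptor, 55 x 110 x 32 mm, origin at the centre of its underside. Leave alone.
- tape: loose yellow roll of tape lying flat, 70 mm across, 19 mm high, origin under its centre. Leave alone.
- relay: loose clear plug-in relay, 28 x 36 x 45 mm, standing, origin at the centre of its underside. Leave alone.

How it is judged:
On the way, in this order (a step that is already met when the one before it is completed fails the run):
1. the cover is pressed in with the fingertips (value of joint cover below -0.01 rad and contact force between the fingers and controller above 0.5 N), for 0.05 s.
2. the cover has sprung ajar by itself, untouched (value of joint cover between 0.6 and 1.3 rad and contact force between each of the arm, the fingers and controller below 0.05 N), for 0.1 s.
3. the cover is pushed upright (value of joint cover above 1.4 rad), for 0.05 s.
4. the restart button is pressed down, cover standing open (value of joint restart above 0.0048 m and value of joint cover above 1.35 rad), for 0.05 s.
At the end, for the whole second after the job is handed in: the cover stands open by itself at more than 1.35 rad and is still, and the restart button is back up (within 1.5 mm) (value of joint cover above 1.35 rad and velocity of joint cover between -0.05 and 0.05 rad/s and value of joint restart below 0.0015 m); the robot touches nothing.
It fails at once if a loose thing was lifted or shifted by more than 20 mm (distance of any of screwdriver, tester, jar, brick, tape, relay from where it was at the start of the episode above 0.02 m).
It also fails if it takes over 64 s, if anything falls off the work surface, if the arm or the gripper's body presses on something with over 40 N, if the wrist force passes 120 N, or if a joint passes its speed limit or range.

## Working session

There is one attempt and no reset: what is moved stays moved. The work goes in short steps, Python scripts to look and compute and a tool call to move; the robot and the scene stay as the last step left them, time stands still between calls to the robot, and variables do not carry over. Pictures are saved under pics/ and viewed, at most 10 in all, crops included, and the job is handed in when it is done.

Besides the shell and the picture viewer there is one more tool, called after "Call:" by a JSON object that holds its "name" and its "arguments". step_arm: Moves the arm, as the interface text tells. Its arguments: {"type":"object","properties":{"delta_pos":{"type":"array","items":{"type":"array","items":{"type":"number"}}},"angular":{"type":"array","items":{"type":"array","items":{"type":"number"}}},"jaw":{"type":"array","items":{"type":"number"}},"squeeze":{"type":"number"}},"required":["delta_pos","angular","jaw"]}

```bash
mkdir -p pics
cat > h.py <<'E'
import numpy as np, cv2
from workcell import ctrl
def snap(n,f=None):
    s=ctrl.snapshot(n)
    if f: cv2.imwrite(f'pics/{f}.png',s['image'])
    return s
def P(s):
    R=cv2.Rodrigues(np.array(s['rvec'],float))[0]; return np.array(s['mtx'])@np.c_[R,np.array(s['tvec']).ravel()]
def tri(s1,c1,s2,c2):
    X=cv2.triangulatePoints(P(s1),P(s2),np.array(c1[::-1],float),np.array(c2[::-1],float)).ravel(); return X[:3]/X[3]
def plane(s,c,z):
    M=P(s); A=np.c_[M[:,0],M[:,1],M[:,2]*z+M[:,3]]; x=np.linalg.solve(A,[c[1],c[0],1]); return x[:2]/x[2]
def proj(s,X):
    u=P(s)@np.r_[X,1]; return (u[:2]/u[2])[::-1]
E
python3 - <<'E'
from h import *
a=snap('top','top0');b=snap('side','side0')
for q in ['cover_mark','cover_edge','cover_hinge','controller','jar','relay','tester','brick','tape','screwdriver']:
    A=ctrl.mark_of('top',q);B=ctrl.mark_of('side',q)
    if A and B:
        A,B=A[0],B[0]; X=tri(a,A['centre'],b,B['centre']); print(q,A['p'],B['p'],np.round(A['centre']),np.round(B['centre']),X.round(4), np.abs(proj(a,X)-A['centre']).max().round(1))
    else: print(q,A[:1],B[:1], plane(a,A[0]['centre'],0) if A else '')
s=ctrl.state();print(s['t'],s['position'],s['tcp_rot'],ctrl.tips_ahead,s['opening'])
for n in (a,b):
    R=cv2.Rodrigues(np.array(n['rvec'],float))[0];print(-R.T@np.array(n['tvec']).ravel())
cv2.imwrite('pics/both.png',cv2.resize(np.vstack([a['image'],b['image']]),None,fx=.62,fy=.62))
E
```

```text
cover_mark 0.76 0.69 [238. 338.] [236. 329.] [0.5414 0.0161 0.0677] 0.3
cover_edge 0.95 0.69 [252. 337.] [236. 316.] [0.51   0.0213 0.0826] 1.0
cover_hinge 0.96 0.61 [182. 345.] [218. 371.] [ 0.6648 -0.0008  0.065 ] 2.0
controller 0.76 0.68 [212. 339.] [248. 344.] [ 0.604   0.0153 -0.006 ] 1.6
jar 0.82 0.57 [203. 203.] [193. 272.] [ 0.6244  0.3241 -0.0134] 1.0
relay [{'centre': [168.0, 345.3], 'p': 0.57}] [] [ 0.70793465 -0.00101418]
tester 0.69 0.72 [212. 247.] [211. 290.] [ 0.6044  0.2233 -0.0092] 1.2
brick 0.96 0.83 [240. 430.] [301. 389.] [ 0.5406 -0.185   0.0076] 2.0
tape 0.91 0.67 [260. 469.] [336. 409.] [ 0.4996 -0.2711  0.0034] 1.6
screwdriver 0.59 0.81 [284. 325.] [273. 289.] [ 0.4443  0.0429 -0.0082] 0.7
1.1 [0.26945857 0.56391037 0.25330954] [[-9.02285576e-01  4.31138886e-01  2.43340535e-06]
 [ 4.31138886e-01  9.02285576e-01 -3.04677374e-05]
 [-1.53314529e-05 -2.64414644e-05 -1.00000000e+00]] 0.022 0.08550558589635972
[0.44556468 0.0542915  0.97987221]
[-0.07774817 -0.576202    0.79855334]
```

View pics/both.png

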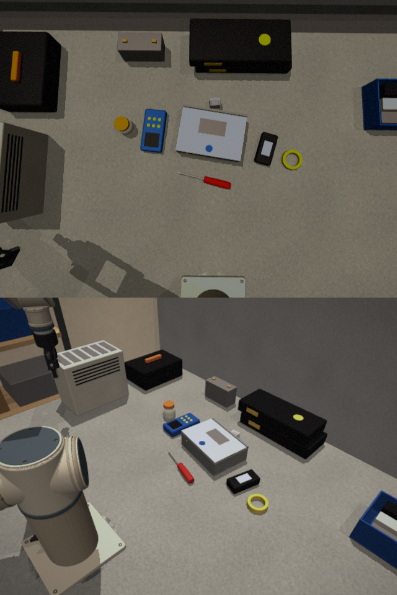

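The top picture shows the controller with its white cover at about (342, 205) and the blue mark at (338, 238). The relay stands just behind it, the screwdriver lies in front, and the networks agree with this.

```bash
cat > pose.py <<'E'
from h import *
a=snap('top')
m=ctrl.trace('top','cover_mark')[0]; k=m['mask'].astype(np.uint8)
c=max(cv2.findContours(k,0,1)[0],key=len)[:,0,:]
W=np.array([plane(a,p[::-1],.07) for p in c],np.float32)
r=cv2.minAreaRect(W); print(m['p'],r,cv2.boxPoints(r).round(3))
for q in ['cover_mark','cover_edge','cover_hinge']:
    d=ctrl.mark_of('top',q)
    if d: print(q,plane(a,d[0]['centre'],.07).round(4))
g=a['image'].astype(int); v=(g[...,0]>g[...,2]+50)&(k>0)
v=cv2.morphologyEx(v.astype(np.uint8),cv2.MORPH_OPEN,np.ones((3,3)))
ys,xs=np.nonzero(v);print(len(ys),plane(a,[ys.mean(),xs.mean()],.07) if len(ys) else '')
E
python3 pose.py
```

```text
0.96 ((0.5892467498779297, 0.012544289231300354), (0.21996480226516724, 0.1513606160879135), 81.30570983886719) [[ 0.498 -0.085]
 [ 0.647 -0.108]
 [ 0.681  0.11 ]
 [ 0.531  0.133]]
cover_mark [0.5422 0.0184]
cover_edge [0.5094 0.0207]
cover_hinge [0.6603 0.0039]
100 [0.53906395 0.01989519]
```

Call:
{"name": "step_arm", "arguments": {"delta_pos": [[2.5, -5.5, 0], [2.5, -5.5, 0], [2.5, -5.5, 0], [2.5, -5.5, 0], [2.5, -5.5, 0]], "angular": [[0, 0, 6], [0, 0, 6], [0, 0, 6], [0, 0, 0], [0, 0, 0]], "jaw": [255, 255, 255, 255, 255]}}

```text
t: 1.98
position: [0.3951, 0.2873, 0.2536]
tcp_rot: [[-0.991, 0.131, 0.001], [0.131, 0.991, 0.0], [-0.001, 0.0, -1.0]]
contact_force: [1.3, 0.5, 0.2]
opening: 0.0001
gripper_force: 0.0
```

Call:
{"name": "step_arm", "arguments": {"delta_pos": [[2.88, -5.34, -1], [2.88, -5.34, -1], [2.88, -5.34, -1], [2.88, -5.34, -1], [2.88, -5.34, -1]], "angular": [[0, 0, 0], [0, 0, 0], [0, 0, 0], [0, 0, 0], [0, 0, 0]], "jaw": [255, 255, 255, 255, 255]}}

```text
t: 2.6
position: [0.5394, 0.02, 0.2033]
tcp_rot: [[-0.991, 0.131, 0.001], [0.131, 0.991, 0.0], [-0.001, 0.0, -1.0]]
contact_force: [0.8, 1.7, 0.4]
opening: -0.0
gripper_force: 0.0
```

Call:
{"name": "step_arm", "arguments": {"delta_pos": [[0, 0, -4], [0, 0, -4], [0, 0, -1], [0, 0, 0]], "angular": [[0, 0, 0], [0, 0, 0], [0, 0, 0], [0, 0, 0]], "jaw": [255, 255, 255, 255]}}

```text
t: 3.1
position: [0.5385, 0.0221, 0.1134]
tcp_rot: [[-0.991, 0.131, -0.001], [0.131, 0.991, -0.0], [0.001, -0.0, -1.0]]
contact_force: [-0.1, 1.0, 0.2]
opening: 0.0001
gripper_force: 0.0
```

Call:
{"name": "step_arm", "arguments": {"delta_pos": [[0, -0.1, -1.2], [0, 0, -0.6], [0, 0, -0.3], [0, 0, 0]], "angular": [[0, 0, 0], [0, 0, 0], [0, 0, 0], [0, 0, 0]], "jaw": [255, 255, 255, 255]}}

```text
t: 3.6
position: [0.5386, 0.021, 0.0924]
tcp_rot: [[-0.991, 0.131, 0.0], [0.131, 0.991, 0.0], [-0.0, 0.0, -1.0]]
contact_force: [-0.1, 0.1, 0.9]
opening: -0.0002
gripper_force: 0.0
```

Run:
```python
from h import *
s=snap('side');p=proj(s,[.539,.02,.08]).astype(int);i=s['image'][p[0]-80:p[0]+60,p[1]-90:p[1]+90]
cv2.imwrite('pics/s1.png',cv2.resize(i,None,fx=4,fy=4,interpolation=2))
print(ctrl.state()['position'],ctrl.state()['contact_force'])
```

```text
[0.53853953 0.02094952 0.09246839] [ 0.81946497  0.78521066 -0.44677735]
```

View pics/s1.png

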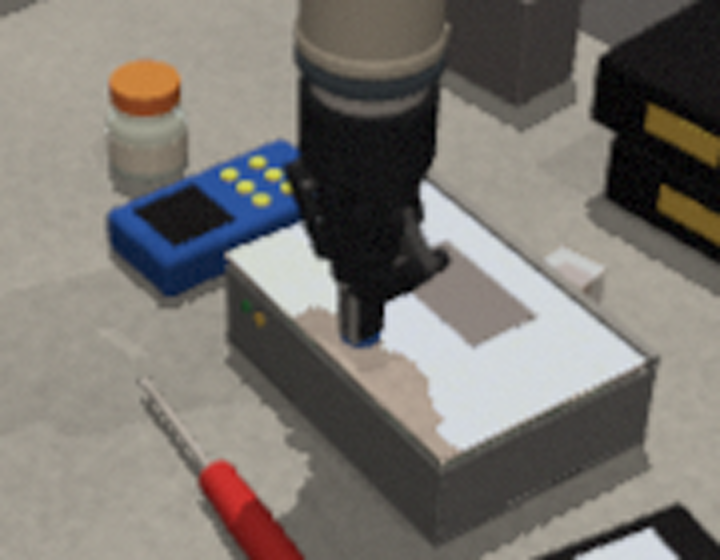

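The closed tips are right over the blue mark, at about (360, 338) in the crop, and just about touching it. Now I'll press.

Call:
{"name": "step_arm", "arguments": {"delta_pos": [[0, 0, -0.2], [0, 0, -0.2], [0, 0, 0]], "angular": [[0, 0, 0], [0, 0, 0], [0, 0, 0]], "jaw": [255, 255, 255]}}

```text
t: 4.03
position: [0.5387, 0.0209, 0.0886]
tcp_rot: [[-0.991, 0.131, 0.001], [0.131, 0.991, 0.0], [-0.001, 0.0, -1.0]]
contact_force: [0.0, -0.7, 3.5]
opening: 0.0001
gripper_force: 1.7
```

Call:
{"name": "step_arm", "arguments": {"delta_pos": [[0, 0, -0.1], [0, 0, 0]], "angular": [[0, 0, 0], [0, 0, 0]], "jaw": [255, 255]}}

```text
t: 4.28
position: [0.5387, 0.0209, 0.0882]
tcp_rot: [[-0.991, 0.131, 0.001], [0.131, 0.991, 0.0], [-0.001, 0.0, -1.0]]
contact_force: [-3.3, -0.1, 12.4]
opening: -0.0003
gripper_force: 5.8
```

Call:
{"name": "step_arm", "arguments": {"delta_pos": [[-3, 0.5, 5], [-4, 0.6, 4.5], [-4, 0.6, 4.5], [0, 0, 0], [0, 0, 0]], "angular": [[0, 0, 0], [0, 0, 0], [0, 0, 0], [0, 0, 0], [0, 0, 0]], "jaw": [255, 255, 255, 255, 255]}}

```text
t: 4.9
position: [0.4289, 0.0379, 0.2273]
tcp_rot: [[-0.991, 0.131, 0.001], [0.131, 0.991, 0.0], [-0.001, 0.0, -1.0]]
contact_force: [-0.4, -0.7, -0.9]
opening: 0.0001
gripper_force: 0.0
```

Run:
```python
from h import *
s=snap('side');p=proj(s,[.539,.02,.08]).astype(int);i=s['image'][p[0]-100:p[0]+60,p[1]-100:p[1]+100]
cv2.imwrite('pics/s2.png',cv2.resize(i,None,fx=3.5,fy=3.5,interpolation=2))
print(ctrl.state()['position'],ctrl.state()['contact_force'])
for d in ctrl.mark_of('side','cover_edge')[:2]: print(d)
for a in (0,.6,.8,1,1.2,1.57):
    r=72-152*np.cos(a);z=.07+.152*np.sin(a); x=r/1e3
    print(a,proj(s,[.5941+x*.9885,.0118-x*.151,z]).round(),x,z)
```

```text
[0.4288553  0.03784213 0.22673746] [ 0.51458169  0.16374156 -0.74939146]
{'centre': [182.8, 347.9], 'p': 0.72}
0 [238. 318.] -0.08 0.07
0.6 [205. 329.] -0.053451013466271104 0.15582565595604536
0.8 [194. 336.] -0.03389941982076914 0.17903812581672746
1 [183. 345.] -0.01012595049195724 0.19790358969080027
1.2 [174. 355.] 0.016921621319545607 0.2116699410670184
1.57 [163. 374.] 0.07187895833996855 0.22199995180563886
```

View pics/s2.png

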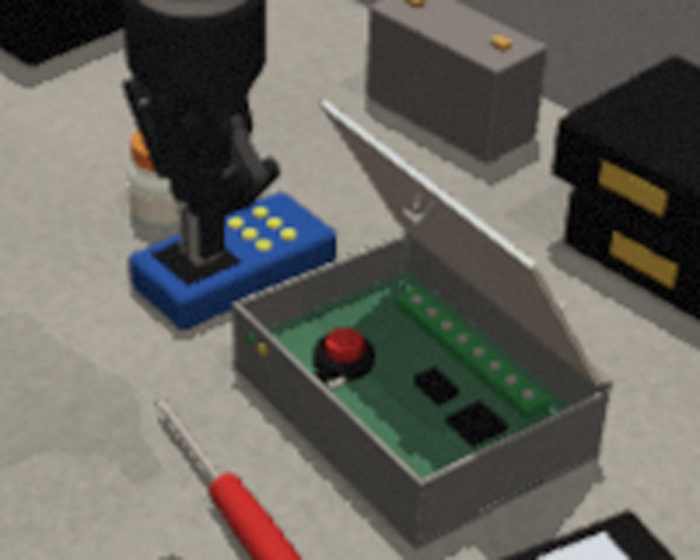

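The cover stands ajar at about 1.0 rad, its edge at (183, 348) in the full picture. The red button is visible, and nothing else has moved. Next I'll push it upright with the tips at z ≈ 165 mm.

Call:
{"name": "step_arm", "arguments": {"delta_pos": [[3, -0.5, -2], [5, -0.75, -1.9], [3.5, -0.55, 0], [1.5, -0.2, 0], [1.5, -0.2, 0]], "angular": [[0, 0, 0], [0, 0, 0], [0, 0, 0], [0, 0, 0], [0, 0, 0]], "jaw": [255, 255, 255, 255, 255]}}

```text
t: 5.62
position: [0.5731, 0.0158, 0.187]
tcp_rot: [[-0.991, 0.131, -0.003], [0.131, 0.991, 0.0], [0.003, -0.0, -1.0]]
contact_force: [-0.7, 0.1, -0.2]
opening: -0.0001
gripper_force: 0.2
```

Call:
{"name": "step_arm", "arguments": {"delta_pos": [[1.2, -0.2, 0], [1.2, -0.2, 0], [1.2, -0.2, 0], [1, -0.15, 0], [0, 0, 0]], "angular": [[0, 0, 0], [0, 0, 0], [0, 0, 0], [0, 0, 0], [0, 0, 0]], "jaw": [255, 255, 255, 255, 255]}}

```text
t: 6.25
position: [0.6214, 0.0083, 0.1899]
tcp_rot: [[-0.991, 0.131, 0.003], [0.131, 0.991, -0.0], [-0.003, 0.0, -1.0]]
contact_force: [-1.6, 0.0, 8.0]
opening: -0.0001
gripper_force: 0.1
```

```bash
cat > look.py <<'E'
import sys
from h import *
s=snap('side');p=proj(s,[.539,.02,.08]).astype(int);i=s['image'][p[0]-110:p[0]+60,p[1]-100:p[1]+100]
cv2.imwrite(f'pics/{sys.argv[1]}.png',cv2.resize(i,None,fx=3.5,fy=3.5,interpolation=2))
st=ctrl.state();d=st['position'][:2]-np.array([.5941,.0118])
print(st['t'],st['position'],st['contact_force'],'ctl',d@[.9885,-.151],d@[.151,.9885])
print(ctrl.mark_of('side','cover_edge')[:1],ctrl.mark_of('side','restart_top')[:1])
for a in (1.2,1.35,1.5,1.65):
    x=.072-.152*np.cos(a);z=.07+.152*np.sin(a)
    print(a,[proj(s,[.5941+x*.9885+y*.151,.0118-x*.151+y*.9885,z]).round(1) for y in (.11,0,-.11)])
E
python3 look.py s3
```

```text
6.3 [0.62103708 0.00827448 0.18982827] [-1.08787839  0.63866558  7.00746743] ctl 0.027159653445059117 0.0005825176699408455
[{'centre': [164.8, 371.5], 'p': 0.97}] [{'centre': [225.6, 320.7], 'p': 0.42}]
1.2 [array([152.6, 326.1]), array([174.2, 355. ]), array([198.6, 387.9])]
1.35 [array([147.6, 333.6]), array([168.7, 362.9]), array([192.6, 396.1])]
1.5 [array([143.8, 341.3]), array([164.5, 370.8]), array([187.9, 404.3])]
1.65 [array([141.2, 348.8]), array([161.5, 378.5]), array([184.6, 412.2])]
```

View pics/s3.png

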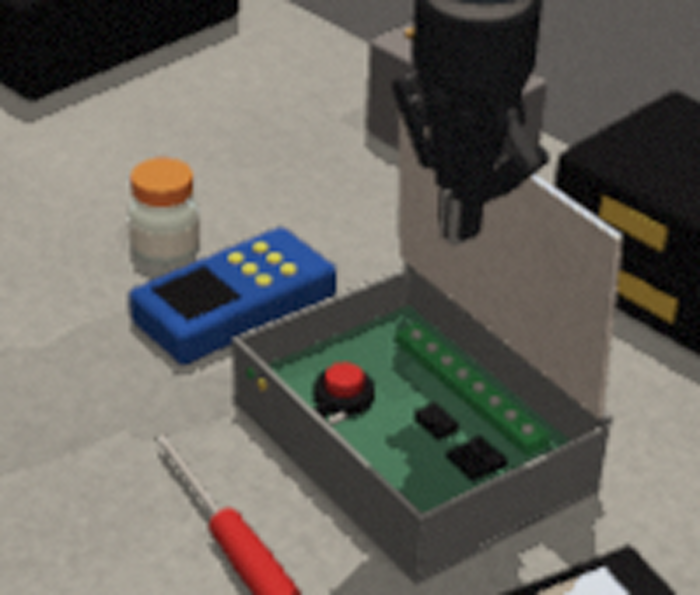

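The cover stands at about 1.5 rad, its edge under the gripper. I'll lift off first so it isn't dragged back, then move over the button.

Call:
{"name": "step_arm", "arguments": {"delta_pos": [[0, 0, 1.5], [-1, 0.15, 3], [-2.5, 3.5, 1], [-1.3, 1.6, 0], [0, 0, 0]], "angular": [[0, 0, 0], [0, 0, 0], [0, 0, 0], [0, 0, 0], [0, 0, 0]], "jaw": [255, 255, 255, 255, 255]}}

```text
t: 7.02
position: [0.5708, 0.0618, 0.2435]
tcp_rot: [[-0.992, 0.129, -0.0], [0.129, 0.992, -0.0], [0.0, -0.0, -1.0]]
contact_force: [0.3, -0.2, -0.1]
opening: 0.0001
gripper_force: 0.0
```

```bash
python3 look.py s4
python3 - <<'E'
from h import *
a=snap('top')
print(ctrl.mark_of('side','restart_top')[:1])
s=snap('side'); r=ctrl.mark_of('side','restart_top')
for d in r[:2]: print(d,plane(s,d['centre'],.044))
g=s['image'].astype(int);v=(g[...,2]>120)&(g[...,1]<70)&(g[...,0]<70)
n,l,st,c=cv2.connectedComponentsWithStats(v.astype(np.uint8))
for i in range(1,n):
    if st[i,4]>15: print(st[i],c[i],plane(s,c[i][::-1],.042))
print(proj(s,[.5733,.0605,.044]))
E
```

```text
7.075 [0.57141716 0.06117725 0.24336385] [ 0.6356342   0.80656352 -0.86412594] ctl -0.029877952112420857 0.0453843004764418
[{'centre': [160.3, 370.8], 'p': 0.71}] [{'centre': [226.8, 323.2], 'p': 0.45}]
1.2 [array([152.6, 326.1]), array([174.2, 355. ]), array([198.6, 387.9])]
1.35 [array([147.6, 333.6]), array([168.7, 362.9]), array([192.6, 396.1])]
1.5 [array([143.8, 341.3]), array([164.5, 370.8]), array([187.9, 404.3])]
1.65 [array([141.2, 348.8]), array([161.5, 378.5]), array([184.6, 412.2])]
[{'centre': [226.8, 323.2], 'p': 0.45}]
{'centre': [226.5, 321.7], 'p': 0.67} [0.57385044 0.07147731]
[266 175  13   5  34] [272.08823529 177.26470588] [0.62392051 0.32424907]
[319 225  11   7  62] [324.0483871 228.0483871] [0.57568405 0.06495788]
[286 267  25  30 254] [297.78740157 280.25984252] [ 0.40865837 -0.02446588]
[228.69285399 324.6407291 ]
```

View pics/s4.png

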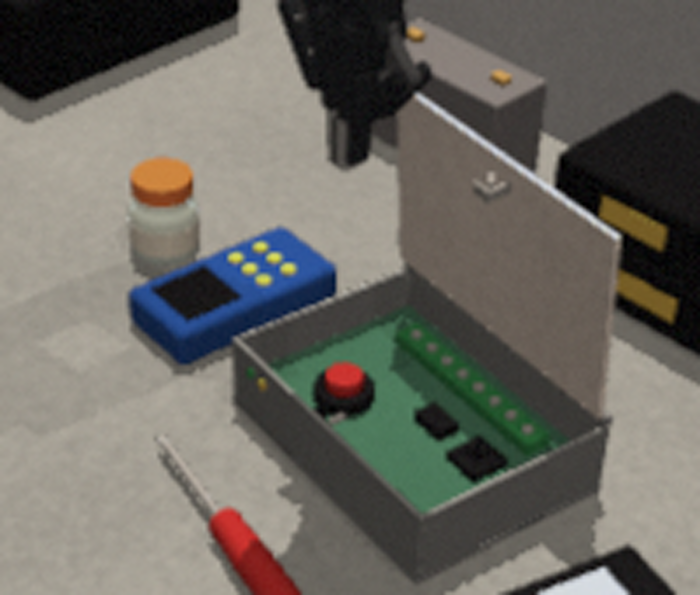

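The cover stands by itself at about 1.5 rad, and the red button at (345, 378) in the crop is where I expected it. I'll go down onto it.

Call:
{"name": "step_arm", "arguments": {"delta_pos": [[0.2, 0, -5], [0, 0, -5], [0, 0, -5], [0, 0, -2], [0, 0, -0.3]], "angular": [[0, 0, 0], [0, 0, 0], [0, 0, 0], [0, 0, 0], [0, 0, 0]], "jaw": [255, 255, 255, 255, 255]}}

```text
t: 8.0
position: [0.5731, 0.0607, 0.0696]
tcp_rot: [[-0.991, 0.132, -0.002], [0.132, 0.991, -0.0], [0.002, -0.0, -1.0]]
contact_force: [-0.7, -0.3, 1.3]
opening: 0.0001
gripper_force: 0.8
```

Call:
{"name": "step_arm", "arguments": {"delta_pos": [[0, 0, -0.3], [0, 0, -0.3], [0, 0, -0.3], [0, 0, -0.1], [0, 0, 0]], "angular": [[0, 0, 0], [0, 0, 0], [0, 0, 0], [0, 0, 0], [0, 0, 0]], "jaw": [255, 255, 255, 255, 255]}}

```text
t: 8.62
position: [0.5747, 0.061, 0.0637]
tcp_rot: [[-0.991, 0.131, 0.003], [0.131, 0.991, 0.0], [-0.003, 0.001, -1.0]]
contact_force: [-7.1, -1.1, 28.1]
opening: -0.0002
gripper_force: 13.5
```

It bottomed out: about 6 mm of travel and a force well above 5 N. Now I'll lift away.

Call:
{"name": "step_arm", "arguments": {"delta_pos": [[0, 0, 3], [0, 0, 6], [-2, 0, 5.5], [-4, 0, 3], [0, 0, 0]], "angular": [[0, 0, 0], [0, 0, 0], [0, 0, 0], [0, 0, 0], [0, 0, 0]], "jaw": [255, 255, 255, 255, 255]}}

```text
t: 9.25
position: [0.5129, 0.0611, 0.2383]
tcp_rot: [[-0.991, 0.131, 0.005], [0.131, 0.991, 0.001], [-0.005, 0.001, -1.0]]
contact_force: [1.1, 0.5, -0.4]
opening: -0.0
gripper_force: 0.0
```

```bash
python3 look.py s5
```

```text
9.3 [0.51367081 0.06108866 0.23710144] [-0.93964575 -0.54227952 -0.58309964] ctl -0.08694683772632575 0.03657703035622934
[{'centre': [162.9, 370.5], 'p': 0.97}] [{'centre': [225.9, 323.1], 'p': 0.42}]
1.2 [array([152.6, 326.1]), array([174.2, 355. ]), array([198.6, 387.9])]
1.35 [array([147.6, 333.6]), array([168.7, 362.9]), array([192.6, 396.1])]
1.5 [array([143.8, 341.3]), array([164.5, 370.8]), array([187.9, 404.3])]
1.65 [array([141.2, 348.8]), array([161.5, 378.5]), array([184.6, 412.2])]
```

View pics/s5.png

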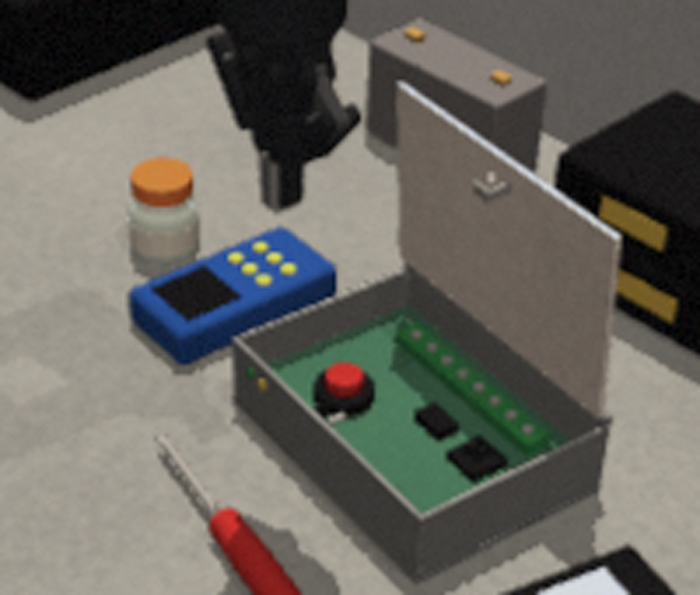

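The cover stands at about 1.5 rad, the button at (345, 378) is back up, the loose things haven't moved, and the gripper is clear of everything.

```bash
python3 -c "
from workcell import ctrl
print(ctrl.close_job())"
```

```text
the job is handed in; nothing more can be done
None
```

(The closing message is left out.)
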